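Push the medicine carton home in the freshly lacquered loading rack

ROBOT

A 7-joint arm with a two-finger parallel gripper is mounted at the origin on the work surface. World frame = base frame: x ahead of the robot, y to its left, z up, the work surface at z = 0. Lengths are in m, angles in rad, forces in N, time in s.
With the tool pointing down it reaches from about 0.4 to 0.875 m from the base axis. Payload 4.4 kg.
Tool frame: the origin (TCP) lies on the centre line of the jaws, within the pads' length; the fingertips stand 8 mm ahead of it and the grasp point (between the pads) lies 11 mm behind it; z points along the fingers, y is the direction in which the jaws open and shut (so a half turn about z gives the same grasp; the last joint's range is limited). The gripper opens to 85 mm and grips with 20 to 120 N. Pads are 22 mm wide; open, the fingers measure 114 mm over their backs; the gripper's body (76 mm by 85 mm) begins 54 mm behind the grasp point. The pads swing forward as they close: fully open they stand 13 mm farther back than shut.
Start: joints at [-1.311, 0.628, 0.038, 1.517, -0.027, 0.996, -0.02], TCP at [0.208, 0.616, 0.239] pointing down, gripper open.
Joint ranges: [-3.06, 3.06], [-0.37, 2.12], [-1.25, 1.32], [0.18, 2.47], [-1.1, 4.24], [0.23, 1.98], [-2.94, 2.94]. Speed limits (rad/s): [2.57, 2.57, 3.14, 3.14, 3.14, 3.14, 3.14].

INTERFACE

Orientations are given as a unit quaternion [x, y, z, w].
In Python, from station import * gives the robot as it stands. The module is installed in compiled form; this text tells all that it offers. Calls block until the motion is done:
- movep(position, orientation): joint-space move of the TCP to a pose.
- move_l(position, ori=None, feed=0.15, stop_force=None): straight line of the TCP; ori=None keeps the orientation; feed is the mean speed in m/s. With stop_force (N) it stops when the force on the tool has changed by that much, and returns True; else False.
- move_j(angles): joint-space move.
- grip(opening, effort=None): finger opening in m; effort is the grip in N (None keeps the last); returns when the fingers have stopped.
- hold(seconds).
- inverse_kinematics(position, orientation): joint angles nearest the present ones, or None.
- read_camera(name): name is "scene" or "top" or "wrist"; returns the picture (384x512x3 uint8, blue, green, red); there is no depth.
- camera_info(name): a dict with "vfov" (degrees; the focal length in pixels is half the picture's height over the tangent of half this angle, whatever the lens; pixels are square), "cx", "cy" (the principal point, pixels), "k1" (the pictures are not rectified: a ray, as slopes to the right and down, at radius r is drawn at 1 + k1 r^2 times it, then the intrinsics apply), "R" (3x3) and "t" (3): a world point X has camera coordinates R X + t. Camera axes: x right, y down, z forward; pixel columns grow to the right and rows downward; lengths in m; the calibration is good to about 2 mm. A picture is of the moment at which its call begins: read the wrist's pose just before it. camera_info takes no time and is no camera call; for the wrist camera it gives the pose at the moment of the call.
A pose or a line that the arm cannot do raises IKError and nothing moves.
- job_done(): hands the job in, once; it reports no verdict.
Readings, each from a call of its own:
- get_time(): time.
- get_qpos(): joint angles.
- get_joint_vel(): joint speeds.
- get_joint_torque(): joint torques, N m.
- get_tool_pos(): TCP position.
- get_ee_rot(): TCP orientation.
- get_force(): force on the tool from outside, world axes, zero at the start.
- get_ft_torque(): the same for the moment, N m.
- get_gripper_width(): finger opening in m.
Only numpy, scipy, OpenCV 4.12 (cv2) and the standard library are available. Lean on these libraries where they do the work, as an engineer would, in place of code of your own. Each camera call takes 0.05 s, during which the arm holds its last target.

TASK

Push the cardboard carton that stands on the open end of the wooden rack down the lane between the two guide rails until it is fully home, square against the end stop. The rails are freshly lacquered, so neither the carton nor the robot may touch them; line the carton up before it goes in. Only push it, steadily and gently, with the fingers, never lifting or tipping it, and leave the jars, the cup and the small pack where they are.

Things in the scene. Friction and masses are not known exactly. Their poses are not given: they have to be found in the camera images.
- rack: The wooden rack, fixed to the desk. Origin at the centre of its underside, at desk height; x runs along the lane from the open end to the end stop, y left of that, z up. Deck 400 (x) by 180 (y) by 15 mm thick, so its top is at z = 15 mm. Rails run from x = -20 to 180 mm; from x = -200 to -20 mm the deck is open, without rails. The lane's centre line is y = 0.
- stop_face (a point): Centre of the end stop's near face, at deck level: x = 180, y = 0, z = 15 mm of the rack. The stop is a fixed wooden cross bar, 15 mm thick, 96 mm wide, its top 45 mm above the desk.
- rail_left: The left guide rail, fixed on the deck: a wooden strip 200 long (x), 8 wide, 14 mm high, its top 29 mm above the desk. Origin at the centre of its underside, at x = 80, y = 44, z = 15 mm of the rack; axes as the rack's. The lane between the two rails is 80 mm wide.
- rail_right: The right guide rail, the same strip at x = 80, y = -44, z = 15 mm of the rack.
- carton: The closed cardboard carton to push, 80 (x) by 60 (y) by 55 mm high, 0.18 to 0.35 kg, loose on the open deck before the rails. Origin at the centre of its underside, z up. It starts with x within 15 degrees of the rack's x and up to 30 mm off the centre line. Fully home, its origin is at x = 140 mm of the rack. It slides with ordinary friction and stops when no longer pushed.
- lidded_jar: Bystander: glass jar with a black lid, 68 mm across, 105 mm high. Origin at the centre of its underside.
- blue_jar: Bystander: small blue ceramic jar, 54 mm across, 62 mm high. Origin at the centre of its underside.
- cup: Bystander: white cup, 72 mm across the rim, 65 mm high. Origin at the centre of its underside.
- small_pack: Bystander: small cardboard pack 50 by 35 by 40 mm high, on the desk beyond the end stop. Origin at the centre of its underside.
Mind the look-alikes: they are no part of the job. Leave any purple, red or turquoise look-alike of the carton alone.

How it is judged:
By the outcome, as a careful person would: the job done as asked, in the order asked, and still so for the second after the job is handed in, with the robot touching nothing.
It also fails if it takes over 72 s, if anything falls off the work surface, if the arm or the gripper's body presses on something with over 40 N, if the wrist force passes 120 N, or if a joint passes its speed limit or range.

## Working session

There is one attempt and no reset: what is moved stays moved. The work goes in short steps, each a Python script; the robot and the scene stay as the last script left them, time stands still between calls to the robot, and variables do not carry over. Pictures are saved under pics/ and viewed, and the job is handed in when it is done.

```bash
mkdir -p pics
python3 - <<'E'
from station import *
import cv2
for n in ["scene","top","wrist"]:
    cv2.imwrite(f"pics/{n}0.png",read_camera(n)); print(n,camera_info(n))
print(get_time(),get_ee_rot(),get_gripper_width())
E
```

```text
scene {'vfov': 42.43555805392691, 'cx': 259.0485388373025, 'cy': 193.64214080627104, 'k1': -0.06893484553824782, 'R': array([[ 0.20220451,  0.9793413 ,  0.00198916],
       [ 0.82964793, -0.17021738, -0.53170513],
       [-0.52038221,  0.10916348, -0.84692721]]), 't': array([-0.10444298, -0.41840745,  1.61478546])}
top {'vfov': 55.194393105725375, 'cx': 254.43740147932124, 'cy': 186.2893845013506, 'k1': -0.0020887546057228113, 'R': array([[-0.01528896, -0.99964391, -0.0218699 ],
       [-0.98993907,  0.01821036, -0.14031756],
       [ 0.14066585,  0.01950456, -0.98986499]]), 't': array([0.02598879, 0.55840646, 0.81515634])}
wrist {'vfov': 58.08101417909794, 'cx': 255.38370803938676, 'cy': 193.42620334607398, 'k1': 0.007363029026927357, 'R': array([[ 0.31986381,  0.94746181, -0.0018074 ],
       [ 0.90055962, -0.30343572,  0.31131837],
       [ 0.29441384, -0.10120715, -0.95030395]]), 't': array([-0.64755486, -0.04006926,  0.37984442])}
0.15 [ 1.62169316e-01  9.86762697e-01 -6.93601084e-04 -1.12582037e-04] 0.08555658390110683
```

View pics/scene0.png

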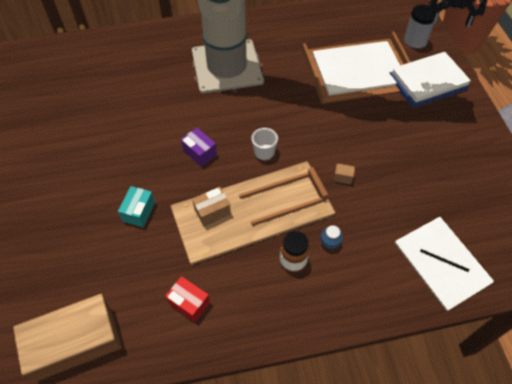

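View pics/top0.png

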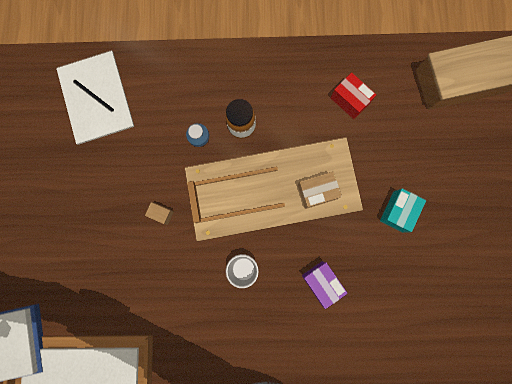

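View pics/wrist0.png

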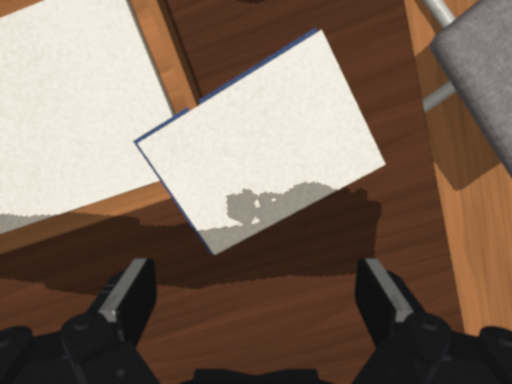

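The cardboard carton is at top (320,190) / scene (212,207). It is brown and stands on the open right end of the rack. The look-alikes are purple (325,285), turquoise (403,210) and red (354,95) in the top view, all off the rack. The small pack is at (158,213), and the end stop is at (193,200). I'll confirm this with an enlarged crop.

Run:
```python
import cv2
t=cv2.imread("pics/top0.png"); cv2.imwrite("pics/topc.png",cv2.resize(t[130:250,175:375],None,fx=4,fy=4,interpolation=cv2.INTER_CUBIC))
s=cv2.imread("pics/scene0.png"); cv2.imwrite("pics/scenec.png",cv2.resize(s[150:270,160:345],None,fx=4,fy=4,interpolation=cv2.INTER_CUBIC))
```

```text
(no output)
```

View pics/topc.png

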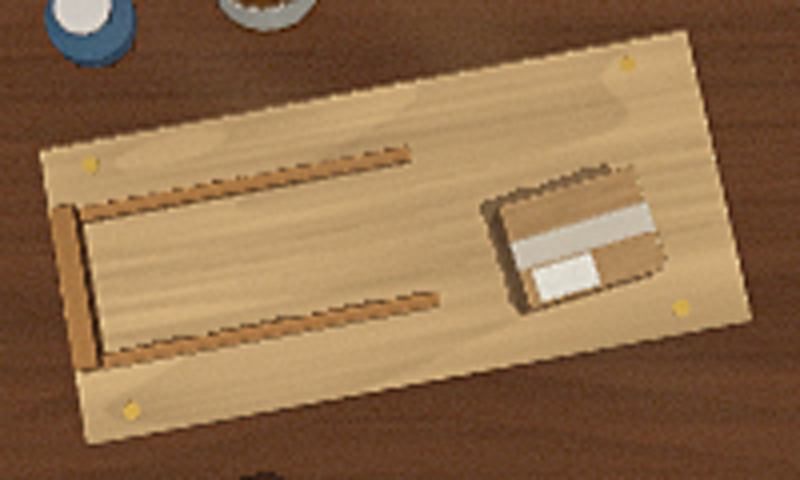

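View pics/scenec.png

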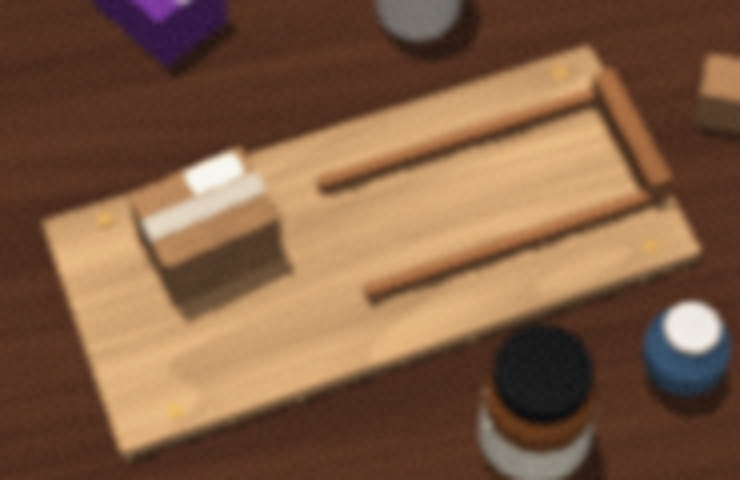

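The crops confirm it: a brown carton with a grey tape strip and a white label, standing on the open deck. Its top face has crop corners near (500,205), (633,168), (663,265) and (530,305). Next I compute the poses of the rack and carton.

```bash
cat > h.py <<'E'
import numpy as np, cv2
def cast(info,px,z):
    f=192/np.tan(np.radians(info['vfov'])/2)
    K=np.array([[f,0,info['cx']],[0,f,info['cy']],[0,0,1]])
    n=cv2.undistortPoints(np.array(px,float).reshape(-1,1,2),K,np.array([info['k1'],0,0,0,0])).reshape(-1,2)
    d=np.c_[n,np.ones(len(n))]@info['R']; c=-info['R'].T@info['t']
    return (c+d*((z-c[2])/d[:,2])[:,None])[:,:2]
def rigid(model,pts):
    mc,pc=model.mean(0),pts.mean(0); m=model-mc; p=pts-pc
    a=np.arctan2((m[:,0]*p[:,1]-m[:,1]*p[:,0]).sum(),(m*p).sum())
    R=np.array([[np.cos(a),-np.sin(a)],[np.sin(a),np.cos(a)]])
    o=pc-R@mc; return a,o,np.linalg.norm(model@R.T+o-pts,axis=1)
E
python3 - <<'E'
from station import *
from h import *
top=camera_info("top"); sc=camera_info("scene")
T=lambda l:np.array(l)/4+[175,130]-.375
S=lambda l:np.array(l)/4+[160,150]-.375
M=np.array([[.2,-.09],[-.2,-.09],[-.2,.09],[.2,.09]])
# order: stop/right, open/right, open/left, stop/left
for n,i,p in(("top",top,T([(40,150),(688,32),(751,320),(88,443)])),("scene",sc,S([(700,247),(125,455),(43,220),(592,46)]))):
    w=cast(i,p,.015); a,o,r=rigid(M,w); print(n,"rack yaw",np.degrees(a),o,"res",r*1e3)
    R=np.array([[np.cos(a),-np.sin(a)],[np.sin(a),np.cos(a)]])
    q=T([(500,205),(633,168),(663,265),(530,305)]) if n=="top" else S([(170,265),(280,212),(240,150),(133,195)])
    w=cast(i,q,.07); v=(w-o)@R; print("carton in rack",v*1e3)
    C=np.array([[.04,-.03],[-.04,-.03],[-.04,.03],[.04,.03]])
    if n=="scene": C=C[[1,0,3,2]]
    a2,o2,r2=rigid(C,v); print(np.degrees(a2),o2*1e3,r2*1e3)
    if n=="top":
        print("stop top, near", (cast(i,T([(77,206),(100,362)]),.045)-o)@R*1e3)
        print("rail ends",(cast(i,T([(411,155),(439,300)]),.029)-o)@R*1e3)
        print('jar',cast(i,[[240,112]],.105),(cast(i,[[240,112]],.105)-o)@R,'cup',(cast(i,[[241,268]],.065)-o)@R)
E
```

```text
top rack yaw 99.46035196747204 [ 0.55697842 -0.02614575] res [0.70746931 1.17017636 1.75597563 1.45525307]
carton in rack [[ -59.88163194    1.99691523]
 [-137.2625708    -5.00490623]
 [-142.15379397   51.64133026]
 [ -65.18233973   60.1199496 ]]
5.493784420981886 [-101.12008411   27.18832222] [1.67633261 1.6994338  2.28765685 1.26116468]
stop top, near [[178.22589798 -45.66452736]
 [179.38371701  46.06651985]]
rail ends [[-19.33633969 -42.57419851]
 [-19.19847274  45.00586573]]
jar [[0.71610415 0.04471175]] [[ 0.04373909 -0.16860805]] cup [[0.10333907 0.16731864]]
scene rack yaw 99.82316197345956 [ 0.55617912 -0.02584495] res [2.75032571 1.54756057 1.25347096 2.27911412]
carton in rack [[-136.06659491   -4.14713572]
 [ -59.02251043    7.17068122]
 [ -67.35544611   60.76796268]
 [-142.2086965    53.39122164]]
7.159714449662156 [-101.16331199   29.29568245] [1.67518682 2.95080175 3.91636333 2.47836479]
```

```bash
cat >> h.py <<'E'
A=np.radians(99.5); O=np.array([.5567,-.0261])
RR=np.array([[np.cos(A),-np.sin(A)],[np.sin(A),np.cos(A)]])
def W(x,y,z): p=O+RR@np.array([x,y]); return [p[0],p[1],z]
def Rk(p): return (np.array(p)[...,:2]-O)@RR
def Q(rel): # tool x axis at rack angle rel (rad), tool down
    a=A+rel; return [np.cos(a/2),np.sin(a/2),0,0]
E
python3 - <<'E'
from station import *
from h import *
top=camera_info("top")
print("purple",Rk(cast(top,[[320,262],[304,273],[325,285]],.055)))
for p,q in ((W(-.101,.082,.2),Q(-np.pi/2)),(W(-.101,.082,.034),Q(-np.pi/2)),(W(-.18,0,.2),Q(0)),(W(-.18,0,.044),Q(0)),(W(.09,0,.044),Q(0))):
    print(inverse_kinematics(p,q))
grip(.04)
movep(W(-.101,.082,.2),Q(-np.pi/2))
c=read_camera("wrist"); cv2.imwrite("pics/w1.png",c); print(get_tool_pos(),get_time(),get_force(),get_gripper_width())
E
```

```text
purple [[-0.07032437  0.18607303]
 [-0.03086409  0.20309548]
 [-0.07095112  0.2365001 ]]
[-0.30055384  0.61308606  0.80801678  1.95640198 -0.59978649  0.82849361
 -0.56472962]
[ 0.0263236   0.79509996  0.29664744  2.05245935 -0.60120382  0.37788431
 -0.6002689 ]
[-0.00861269  0.67824906  0.50035061  1.65458791 -0.39115315  0.90998823
  0.80760337]
[ 0.20124283  0.84705445  0.1450785   1.74192343 -0.203017    0.56722017
  0.63540106]
[-0.28619097  0.78538953  0.18493268  1.95658337 -0.31905059  0.42742029
  0.30315554]
[ 0.49285352 -0.13835154  0.19989947] 3.55 [ 0.16567638 -0.12063781  0.04872624] 0.04003605826870276
```

View pics/w1.png

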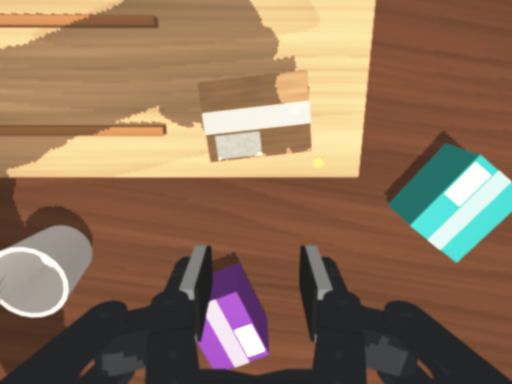

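The wrist view shows the carton's top face with corners at about (199,83), (308,71), (311,151) and (210,161). Both rail ends are in view at (157,21) and (165,130). The purple look-alike at (235,320) lies behind the fingers, clear of the push path. Now I descend and push sideways.

Run:
```python
from station import *
from h import *
i=camera_info("wrist")
print("carton top",Rk(cast(i,[[199,83],[308,71],[311,151],[210,161]],.07))*1e3)
print("rail ends",Rk(cast(i,[[158,21],[165,130]],.029))*1e3, "deck edge",Rk(cast(i,[[359,177],[20,177]],.015))*1e3)
move_l(W(-.101,.086,.1),feed=.1)
move_l(W(-.101,.086,.036),feed=.06)
f0=get_force()
hit=move_l(W(-.101,.050,.036),feed=.03,stop_force=8)
print(hit,Rk(get_tool_pos())*1e3,get_tool_pos()[2],np.array(get_force())-f0,get_time())
cv2.imwrite("pics/t2.png",cv2.resize(read_camera("top")[130:250,175:375],None,fx=4,fy=4,interpolation=cv2.INTER_CUBIC))
cv2.imwrite("pics/w2.png",read_camera("wrist"))
```

```text
carton top [[ -60.34469365    4.83521916]
 [-139.01143248   -3.52093572]
 [-144.20396511   54.53735855]
 [ -66.07073099   62.54827646]]
rail ends [[-23.73267315 -41.69852034]
 [-22.40607979  44.23955765]] deck edge [[-200.24409029   90.24450559]
 [ 122.31417107   90.90031429]]
False [-101.02911294   49.9109736 ] 0.03599495890054863 [-0.50337528  0.74647517 -0.16579912] 7.2667
```

View pics/w2.png

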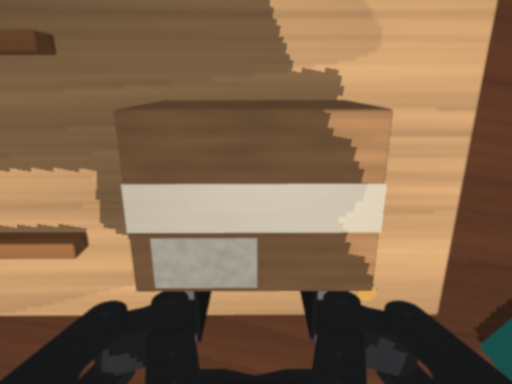

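The carton now sits square against the fingers, with its near top edge at row 290–291, columns 135–375. I'll measure the face position relative to the rails and finish the sideways push.

Run:
```python
from station import *
from h import *
i=camera_info("wrist")
print("carton top",Rk(cast(i,[[115,110],[391,109],[375,291],[135,290]],.07))*1e3)
print("rail ends top",Rk(cast(i,[[55,54],[88,244]],.029))*1e3, Rk(cast(i,[[0,257],[75,258]],.015))*1e3,"deck edge",Rk(cast(i,[[440,315],[5,316]],.015))*1e3)
```

```text
carton top [[ -62.76004045  -20.54054324]
 [-140.20537331  -20.81976562]
 [-142.04396425   38.30159025]
 [ -62.09166745   37.88003734]]
rail ends top [[-26.66603495 -37.84881579]
 [-27.18070245  41.2433774 ]] [[ 24.91702017  55.23306613]
 [-12.12038243  55.87421415]] deck edge [[-200.00668863   89.71003108]
 [  30.1257344    90.08139739]]
```

Run:
```python
from station import *
from h import *
move_l(W(-.101,.0412,.036),feed=.02,stop_force=10)
print(Rk(get_tool_pos())*1e3,get_force())
move_l(W(-.101,.060,.036),feed=.06)
move_l(W(-.101,.075,.2),feed=.15)
movep(W(-.19,0,.2),Q(0)) 
i=camera_info("wrist"); np.save("i3.npy",i,allow_pickle=True)
cv2.imwrite("pics/w3.png",read_camera("wrist"))
print(get_time(),Rk(get_tool_pos()))
```

```text
[-100.96691009   40.66166692] [-0.27744046  0.191637   -0.05291825]
10.8833 [-0.1893633   0.00037854]
```

View pics/w3.png

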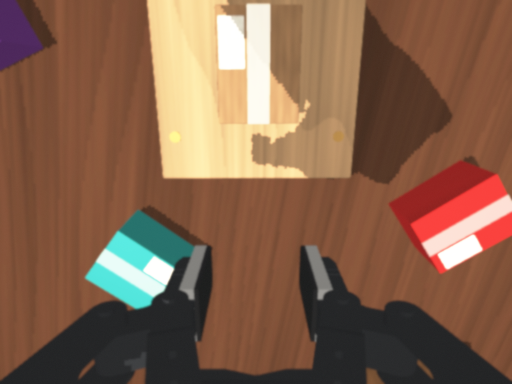

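The carton's rear top edge is at row 124, columns 217–300, between deck edges at columns 160 and 354. The turquoise look-alike at (145,258) is near the approach, so I'll check the clearance.

Run:
```python
from station import *
from h import *
i=np.load("i3.npy",allow_pickle=True).item()
print("turq",Rk(cast(i,[[205,245],[145,210],[140,308]],.055))*1e3)
print("carton top",Rk(cast(i,[[217,124],[300,124],[217,6],[302,6]],.07))*1e3)
print("deck",Rk(cast(i,[[163,178],[352,178],[150,20],[364,20]],.015))*1e3)
grip(.028)
move_l(W(-.168,0,.12),feed=.15)
cv2.imwrite("pics/w4.png",read_camera("wrist"));np.save("i4.npy",camera_info("wrist"),allow_pickle=True)
```

```text
turq [[-250.01115329   46.62876386]
 [-216.71621849   96.606512  ]
 [-315.85081252  111.16663386]]
carton top [[-142.07368121   30.54006624]
 [-142.13586962  -31.77401361]
 [ -63.09218472   27.69118366]
 [ -63.16280384  -29.99770399]]
deck [[-199.33128282   89.88236096]
 [-199.49093718  -90.2627604 ]
 [ -63.4195894    89.12032613]
 [ -63.62423278  -88.43249835]]
```

View pics/w4.png

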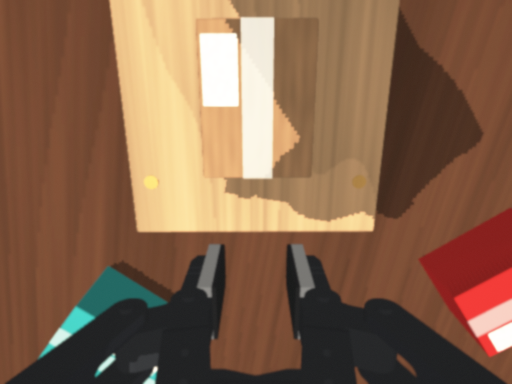

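The carton is lined up: centre about y = -1 mm, yaw about 0°, with roughly 9 mm clearance on each side. The turquoise box is over 60 mm from the fingers. I'll push most of the way to the rails, then check.

Run:
```python
from station import *
from h import *
move_l(W(-.168,-.0005,.046),feed=.08)
print(move_l(W(-.115,-.0005,.046),feed=.03,stop_force=10),get_force(),Rk(get_tool_pos()),get_time())
np.save("i5.npy",camera_info("wrist"),allow_pickle=True)
cv2.imwrite("pics/w5.png",read_camera("wrist"))
cv2.imwrite("pics/t5.png",cv2.resize(read_camera("top")[130:250,175:375],None,fx=4,fy=4,interpolation=cv2.INTER_CUBIC))
```

```text
False [-0.17925915 -1.49028033 -0.95644857] [-0.11502165 -0.00049955] 14.9
```

View pics/w5.png

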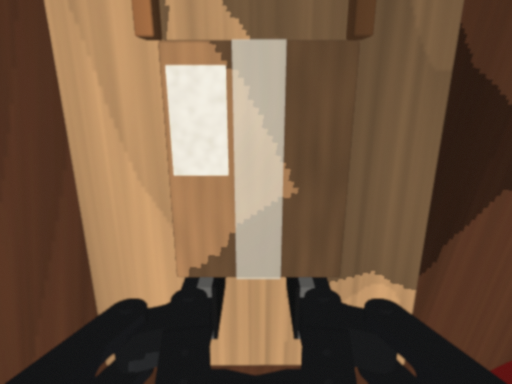

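View pics/t5.png

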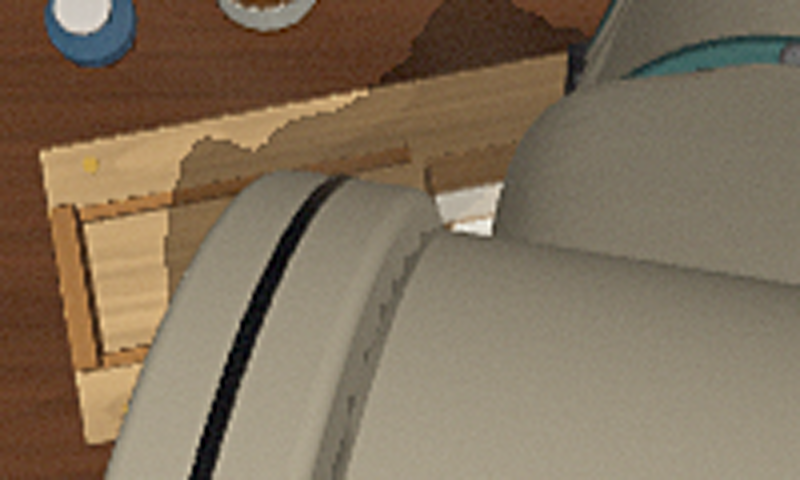

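The carton's front top edge is at row 40, columns 160–358, and its rear edge is at row 277, columns 177–341. The rail ends are at (135–160,39) and (348–375,39). I'll measure it against the rails.

Run:
```python
from station import *
from h import *
i=np.load("i5.npy",allow_pickle=True).item()
print("carton top FL FR RR RL",Rk(cast(i,[[160,40],[358,40],[341,277],[177,277]],.07))*1e3)
print("rail left out/in, right in/out (top)",Rk(cast(i,[[134,12],[157,12],[351,12],[376,12]],.029))*1e3)
im=cv2.imread("pics/w5.png");cv2.imwrite("pics/w5c.png",cv2.resize(im[0:290,110:400],None,fx=2,fy=2))
```

```text
carton top FL FR RR RL [[ -25.36984666   28.45721593]
 [ -25.36268187  -29.13475244]
 [-104.16143991  -30.28906091]
 [-104.14232072   29.07928172]]
rail left out/in, right in/out (top) [[-11.24130829  48.05232143]
 [-11.21965279  39.08944363]
 [-11.19958491 -36.64889813]
 [-11.21816415 -46.4001761 ]]
```

View pics/w5c.png

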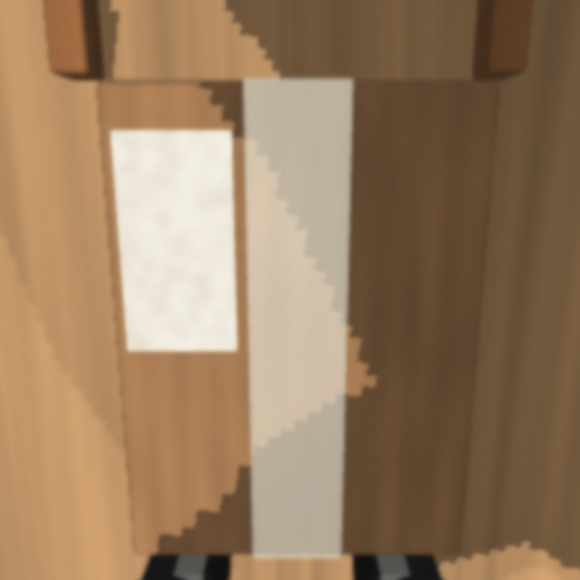

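The carton is centred to about 1 mm with 7–9 mm clear to each rail. I'll push it home with a soft stop.

Run:
```python
from station import *
from h import *
print(move_l(W(.03,-.0005,.046),feed=.035,stop_force=10),get_force(),Rk(get_tool_pos()),get_time())
cv2.imwrite("pics/w6.png",read_camera("wrist"))
print(move_l(W(.08,-.0005,.046),feed=.03,stop_force=8),get_force(),Rk(get_tool_pos()))
print(move_l(W(.097,-.0005,.046),feed=.012,stop_force=6),get_force(),Rk(get_tool_pos()),get_time())
np.save("i7.npy",camera_info("wrist"),allow_pickle=True)
cv2.imwrite("pics/w7.png",read_camera("wrist"))
```

```text
False [-0.61851089 -0.41001843 -0.54629002] [ 0.02993017 -0.00050053] 19.2917
False [-0.27254364 -0.90308545  0.25846207] [ 0.07997745 -0.00047457]
True [-0.3969077   0.35050963  1.11367549] [ 0.09033742 -0.00038526] 22.1083
```

View pics/w7.png

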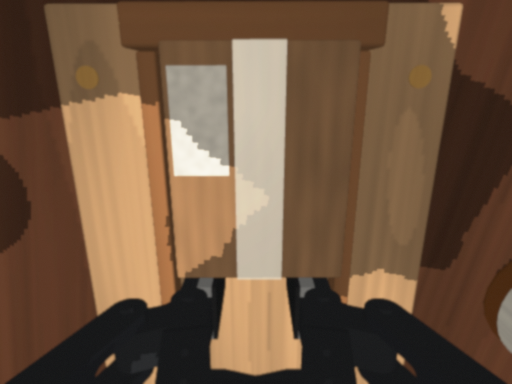

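The soft stop triggered at x = 90 mm, and the carton's front edge meets the end stop at row 40. I'll back off and look from above.

Run:
```python
from station import *
from h import *
move_l(W(.07,-.0005,.046),feed=.04)
move_l(W(.065,-.0005,.16),feed=.12)
move_l(W(.075,-.0005,.2),feed=.12)
hold(.3)
i=camera_info("wrist");np.save("i8.npy",i,allow_pickle=True)
im=read_camera("wrist");cv2.imwrite("pics/w8.png",cv2.resize(im[:260,100:420],None,fx=2.4,fy=2.2))
cv2.imwrite("pics/w8f.png",im)
movep(W(-.15,.0,.25),Q(0))
s=read_camera("scene");cv2.imwrite("pics/s8.png",cv2.resize(s[150:270,160:345],None,fx=4,fy=4,interpolation=cv2.INTER_CUBIC))
print(get_time())
```

```text
25.7083
```

View pics/w8f.png

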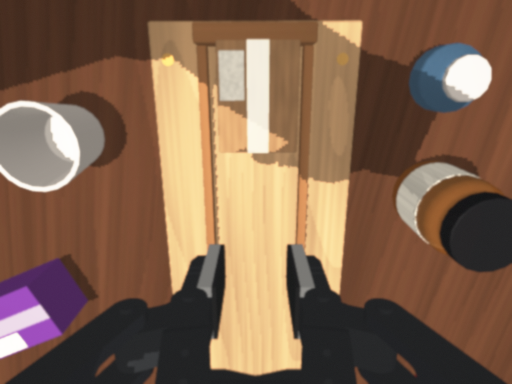

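View pics/s8.png

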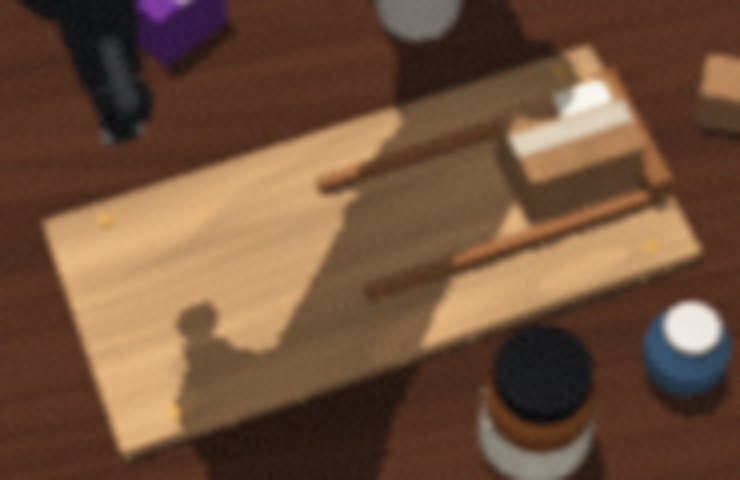

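The wrist view shows the carton's rear edge at row 153, columns 217–298, and its front edge against the stop at row 40. I'll check numerically for a remaining gap.

Run:
```python
from station import *
from h import *
i=np.load("i8.npy",allow_pickle=True).item()
print("carton FL FR RR RL",Rk(cast(i,[[217,40],[300,40],[298,153],[217,152.5]],.07))*1e3)
print("stop far top edge, deck end",Rk(cast(i,[[193,22],[317,22]],.045))*1e3,Rk(cast(i,[[149,21],[362,21]],.015))*1e3)
im=cv2.imread("pics/w8f.png");cv2.imwrite("pics/w8z.png",cv2.resize(im[10:170,180:330],None,fx=3.5,fy=3.5,interpolation=cv2.INTER_CUBIC))
# top view, carton at home
t=read_camera("top");cv2.imwrite("pics/t9.png",cv2.resize(t[150:250,175:300],None,fx=6,fy=6,interpolation=cv2.INTER_CUBIC))
```

```text
carton FL FR RR RL [[179.57268192  27.84282839]
 [179.51715083 -30.01703948]
 [ 99.68098861 -31.68486681]
 [100.11446543  30.71372198]]
stop far top edge, deck end [[194.42088322  47.99712904]
 [194.33408613 -45.23132918]] [[199.3790479   89.33795759]
 [199.21265639 -87.27938351]]
```

View pics/w8z.png

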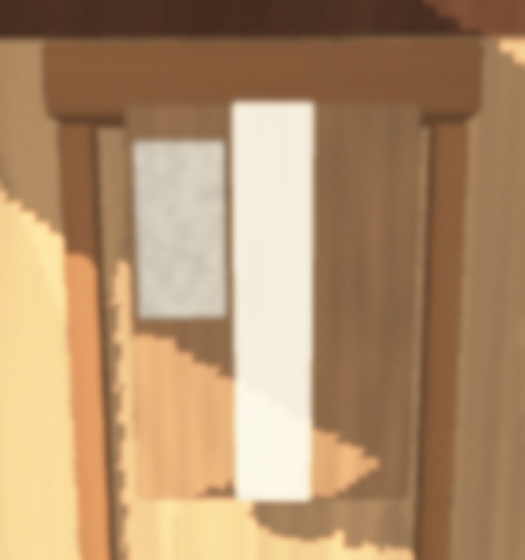

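View pics/t9.png

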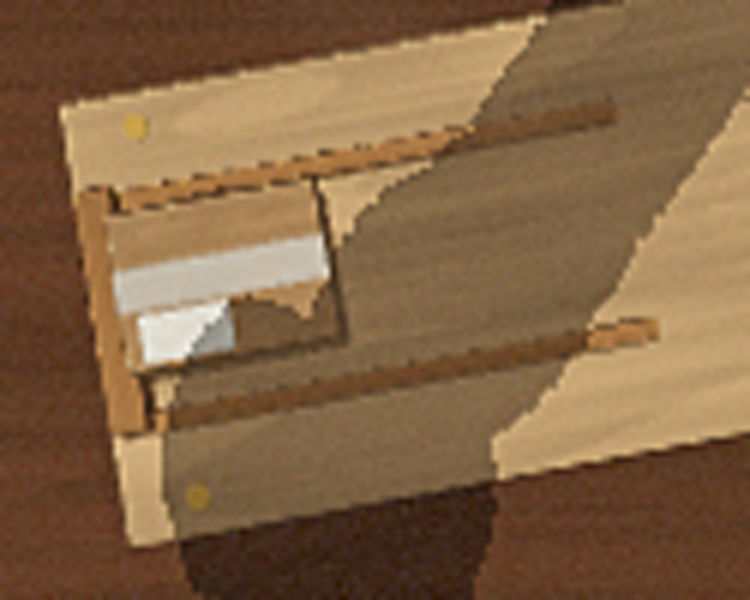

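Run:
```python
from station import *
job_done(); print(get_time(), get_force())
```

```text
the job is handed in; nothing more can be done
the job is handed in; nothing more can be done
```

The carton is home against the end stop, and I handed the job in at about 26 s of the 72 s allowed. I squared and centred it on the open deck with a two-finger push from the side, then pushed it down the lane from behind until a soft stop triggered on a 6 N force change.

Last checks:
- **Against the stop:** the front face measured x = 179.5 mm (the stop is at 180) and the rear edge about 99.9 mm. That is within the camera calibration's accuracy of about 2 mm.
- **Square:** yaw is within about 0.5°, and the carton sits less than about 1 mm off the centre line.
- **Clear of the rails:** there are visible gaps of about 9 mm to both rails, and the fingers stayed above rail height in the lane.
- **Other objects:** the jars, cup, small pack and look-alikes showed no visible movement in the pictures I compared. I did not measure them.
- **Robot:** the gripper ended clear above the open end, touching nothing.

No check failed. The soft stop came about 2 mm further along than I predicted; I put that down to calibration error and force build-up, since the later pictures showed no gap and no tilt.

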